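# Start the ultrasonic bath on a cold degas run

### The job

A batch of brass is in the ultrasonic cleaner, ready for a cold run: with the fingertips, press the red mains rocker fully over at its white-dot end, then press the blue degas rocker fully over at its white-dot end, then press the green start key in and let it come back. Touch each lightly and lift nothing; leave the black heater rocker off, the temperature dial as set, the lid on the tank and the brass and wax around the machine where they are.

Things in the scene. Friction and masses are not known exactly. Their poses are not given: they have to be found in the camera images.
- bath: Bench ultrasonic cleaner, stainless steel with a grey control deck, 260 (its x) by 330 (its y) by 150 mm high, fixed; its place and yaw vary. Origin: centre of its underside, on the table. Its x points away from the operator (tank and lid at +x, deck at -x), y to the operator's left, z up. The raised tank rim is 158 mm high.
- deck (a point): Middle of the control deck's surface, axes as the bath. The deck slopes up 10 degrees (0.175 rad) towards +x: 131 mm high at its front edge, 148 mm at its rear edge. Controls in one row along y through this point, left to right: red mains rocker (y = +125 mm), black heater rocker (+65), black temperature dial (+5), blue degas rocker (-55), green start key (-115).
- mains_end (a point): White dot where the red mains rocker is pressed, on its far half, 13 mm from the pivot. Rocker 36 mm long (bath's x), 22 mm wide: two flat halves meet in a V of 0.4 rad, 9 mm above the deck. Off: near half parallel to the deck, far half raised. On: far half parallel. The dot sinks 5 mm square to the deck. Bezel 4 mm high. Site axes when off: x up the slope, y left, z out of the deck; turns with the rocker.
- mains (a joint): Red mains rocker: 0 = off, 0.4 rad = fully on. It stays wherever it is left, so press until the far half lies flat; takes about 2 N at the dot. At 0.4 it stops; beyond that its rubber-mounted seat gives about 1 mm for each 4 N.
- degas_end (a point): Place to press on the blue degas rocker: the white dot on its far half, the same shape, size, heights and travel as the mains rocker.
- degas (a joint): Blue degas rocker: 0 = off, 0.4 rad = fully on; moves and stays like the mains rocker.
- start_top (a point): Centre of the top face of the round green start key, 26 mm in diameter, its top 15 mm above the deck, in a black collar 7 mm high. It moves 6 mm square into the deck and springs back by itself. Axes as the deck: z square out of the deck.
- start (a joint): Travel of the green start key: 0 = out, 0.006 m = fully in. Spring: about 6 N when fully in; beyond that its rubber-mounted seat gives about 1 mm for each 4 N. It counts as pressed beyond 0.003 m.
- heater_end (a point): White dot on the far half of the black heater rocker (same shape as the mains rocker). It stays off.
- heater (a joint): Black heater rocker: 0 = off (as it starts and stays), 0.4 rad = on.
- dial_mark (a point): Outer end of the white pointer line on top of the black temperature dial (35 mm diameter, 19 mm high), 14 mm from the dial's axis. The dial starts at any setting and turns easily; leave it.
- lid_center (a point): Centre of the loose stainless lid plate (142 by 306 by 4 mm) that lies inside the tank rim, 152 mm above the table; a black bar handle 110 mm long along the bath's y stands over its middle, its top 37 mm above the plate's underside. Leave it on the tank.
- doorknob_center (a point): Half-way up a loose brass door knob, 63 mm high, 56 mm in diameter, standing on the table by the machine. Leave it.
- pull_center (a point): Middle of a loose brass pull handle lying on the table by the machine: plate 150 by 36 by 5 mm, its bow 42 mm high in all. Leave it.
- wax_center (a point): Half-way up a loose green wax tin, 68 mm in diameter and 50 mm high, standing on the table by the machine. Leave it.

How it is judged:
By the outcome, as a careful person would: the job done as asked, in the order asked, and still so for the second after the job is handed in, with the robot touching nothing.
It also fails if it takes over 38 s, if anything falls off the work surface, if the arm or the gripper's body presses on something with over 40 N, if the wrist force passes 120 N, or if a joint passes its speed limit or range.

### The arm

A 6-joint arm with a two-finger parallel gripper is mounted at the origin on the work surface. World frame = base frame: x ahead of the robot, y to its left, z up, the work surface at z = 0. Lengths are in m, angles in rad, forces in N, time in s.
With the tool pointing down it reaches from about 0.35 to 0.775 m from the base axis. Payload 5.5 kg.
Tool frame: the origin (TCP) lies midway between the tips of the shut fingers; the grasp point (between the pads) lies 19 mm behind it; x points along the fingers, y is the direction in which the jaws open and shut, and the axes are right-handed (so a half turn about x gives the same grasp; the last joint's range is limited). The gripper opens to 85 mm and grips with 20 to 120 N. Pads are 22 mm wide; open, the fingers measure 114 mm over their backs; the gripper's body (76 mm by 85 mm) begins 54 mm behind the grasp point. The pads swing forward as they close: fully open they stand 13 mm farther back than shut.
Start: joints at [1.184, 0.313, 0.046, 1.304, 0, 1.431], TCP at [0.14, 0.558, 0.231] pointing down, gripper open.
Joint ranges: [-2.76, 2.76], [-0.86, 1.69], [-1.03, 1.26], [-2.2, 2.34], [-1.47, 1.5], [-3.14, 3.14]. Speed limits (rad/s): [2.57, 2.57, 3.14, 3.14, 3.14, 3.14].

### API

Orientations are given as [roll, pitch, yaw] about the fixed x, y, z axes, in that order (R = Rz(yaw) Ry(pitch) Rx(roll)).
In Python, from station import manip gives the robot as it stands.
- The arm moves only by the shell command python3 -m inch 'ROWS' [FORCE]. ROWS is JSON, a list of rows, each a list of 3 entries, a list of its own where there are three numbers: the shift along the tool's x, y, z normalised to -1 to 1, where 1 is 0.3 m, then the turn, a rotation vector about the tool's x, y, z normalised to -1 to 1, where 1 is 30 degrees, then the finger opening in mm, from 0 to 85.4. In form: [[[dx, dy, dz], [rx, ry, rz], jaw], ...]. A call has 1 to 5 rows; each row is the pose to reach, as a shift and turn from the pose measured when the call began, along the tool's axes at that moment; what a row does not reach only later rows make up. A row lasts 1/8 s, in which the tool goes at most 62.5 mm and 10.7 degrees, less where a joint would pass 70% of its speed; a pose out of reach is approached as far as the arm can. A call with a number of a shift or a turn outside -1 to 1 is refused whole. A call with a gripper value outside its range is refused whole. The fingers move at their own pace and stop on an object; FORCE is the grip in N (left out, the last holds). Time passes only in rows, so rows that repeat a pose let the fingers close. It gives the time, the measured TCP pose, the force and the opening at its end, in the units of the state.
- manip.get_state(): the state, without advancing time (a new reading comes with each control period).
- manip.camera(name): name is "scene" or "top" or "wrist"; returns a dict with "image" (480x640x3 uint8, red, green, blue), "fovy" (degrees; the focal length in pixels is half the picture's height over the tangent of half this angle, whatever the lens; pixels are square), "cx", "cy" (the principal point, pixels), "xyz" and "attitude" of the camera in the world; the wrist camera has in their place "hand_eye" (4x4, takes a point from camera to tool coordinates, whose origin is the TCP and whose axes are the tool frame's). Camera axes: x right, y down, z forward; pixel columns grow to the right and rows downward; lengths in m; the calibration is good to about 2 mm. The wrist camera is an equidistant fisheye: a pixel r from the principal point sees the ray r / f radians off the axis. A picture is of the moment at which its call begins: read the wrist's pose just before it. There is no depth.
- manip.hand_in(): hands the job in, once; it reports no verdict.
Trained networks look in the newest picture that a camera, given by its name, has taken for a name from the list of things; names that differ only in an ending like _2 or _b are one class to them, and where a whole thing is asked for, a point or a joint stands for the part that bears it (a point fixed in the world has none). Each returns a list of dicts, best first, with "score" (0 to 1); they miss things now and then, are a little off and sometimes report something else, mostly with a low value. They report only what shows in the picture. A call takes as long as a camera call.
- manip.regions_of(camera, name): "region" (480x640 bool, what is visible of it) and "box" ([left, top, right, bottom] in pixels, round what is visible of it).
- manip.mark_of(camera, name): "point" ([column, row] in pixels: a listed point, or the origin of a listed thing).
The state is a dict: "t": time; "qpos": joint angles; "qvel": joint speeds; "joint_efforts": joint torques, N m; "position": TCP position; "orientation": TCP orientation; "contact_force": force on the tool from outside, world axes, zero at the start; "ft_torque": the same for the moment, N m; "gripper_width": finger opening in m.
Only numpy, scipy, OpenCV 4.12 (cv2) and the standard library are available. Lean on these libraries where they do the work, as an engineer would, in place of code of your own. Each camera call takes 0.05 s, during which the arm holds its last target.

## Working session

There is one attempt and no reset: what is moved stays moved. The work goes in short steps, Python scripts to look and compute and a shell command to move; the robot and the scene stay as the last step left them, time stands still between calls to the robot, and variables do not carry over. Pictures are saved under pics/ and viewed, and the job is handed in when it is done.

```bash
ls; mkdir -p pics
python3 - <<'E'
from station import manip
import cv2
s=manip.get_state();print({k:(v if not hasattr(v,'tolist') else v.tolist()) for k,v in s.items()})
for c in ["scene","top","wrist"]:
    d=manip.camera(c);cv2.imwrite(f"pics/a_{c}.png",d["image"][:,:,::-1])
    print(c,{k:v for k,v in d.items() if k!="image"})
    for n in ["mains_end","heater_end","dial_mark","degas_end","start_top","deck","bath","lid_center","doorknob_center","pull_center","wax_center"]:
        print(n,[(round(r["score"],2),[round(float(x),1) for x in r["point"]]) for r in manip.mark_of(c,n)[:2]])
print(manip.get_state()["t"])
E
```

```text
pics
{'t': 0.0, 'qpos': [1.1844451644349905, 0.31399886247637077, 0.044986396197779464, 1.3036124999091772, -4.211294459754147e-05, 1.4311901621658523], 'qvel': [0.003021655313318041, 0.0015672587209964693, -0.0005366159008029812, -8.249710376871921e-05, -0.0010727034978666309, 0.0014031280410607605], 'joint_efforts': [-0.00022402239210350672, -48.06286096572876, 29.85308825969696, 0.019415929564274848, -1.5866542639741965e-05, 2.99879886256349e-06], 'position': [0.14027242726437952, 0.5570970529376508, 0.23041279004629586], 'orientation': [-1.6873769265582235, 1.5689672025434342, -1.9341218857843798], 'contact_force': [-0.6113018522436457, -0.6815230382975656, -0.6967404030261556], 'ft_torque': [0.0013469984394565507, 0.005532117302982483, 0.01707831286257342], 'gripper_width': 0.08554954770775906}
scene {'fovy': 53.423212440565685, 'cx': 314.1158332408565, 'cy': 244.13934989466986, 'xyz': array([ 1.29222192, -0.02081815,  0.77452196]), 'attitude': array([-2.30154881,  0.01230859,  1.48338436])}
mains_end [(0.45, [416.4, 234.3])]
heater_end [(0.61, [387.4, 234.8])]
dial_mark [(0.45,
[... 849 characters left out ...]
ull_center [(0.73, [392.9, 240.3])]
wax_center [(0.84, [308.5, 293.5])]
wrist {'fovy': 65.70646984690485, 'cx': 321.58591648936255, 'cy': 238.7897288820004, 'hand_eye': array([[-1.22452090e-03, -2.58924770e-01,  9.65896715e-01,
        -1.42689223e-01],
       [ 9.99999008e-01, -9.89960582e-04,  1.00237878e-03,
        -3.42061064e-04],
       [ 6.96658978e-04,  9.65896984e-01,  2.58925725e-01,
        -6.53689035e-02],
       [ 0.00000000e+00,  0.00000000e+00,  0.00000000e+00,
         1.00000000e+00]])}
mains_end []
heater_end []
dial_mark []
degas_end []
start_top []
deck []
bath []
lid_center []
doorknob_center []
pull_center [(0.49, [90.1, 462.4])]
wax_center [(0.75, [91.5, 463.5])]
1.8
```

View pics/a_top.png

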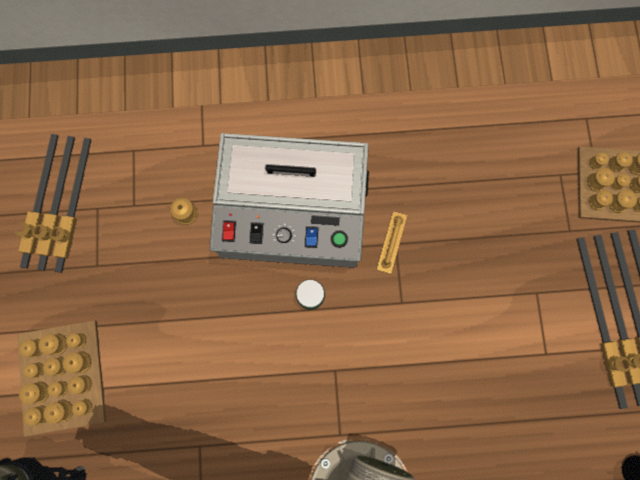

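View pics/a_scene.png

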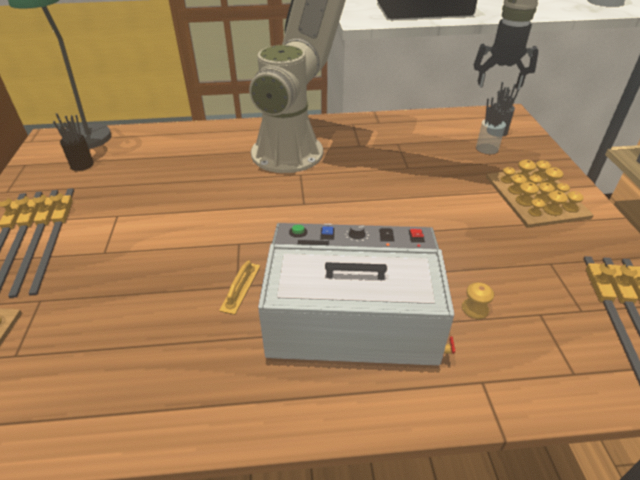

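```bash
cat > h.py <<'E'
import numpy as np
from scipy.optimize import least_squares
from scipy.spatial.transform import Rotation as Ro
def eul(a): return Ro.from_euler('xyz',a)
C={'scene':dict(f=240/np.tan(np.radians(53.423212440565685/2)),c=(314.116,244.139),p=np.array([1.29222192,-.02081815,.77452196]),R=eul([-2.30154881,.01230859,1.48338436])),
'top':dict(f=240/np.tan(np.radians(46.02863805053553/2)),c=(319.987,238.781),p=np.array([.30278717,.06133909,1.33885343]),R=eul([-2.93743857,1.97381034e-3,-1.6460556]))}
def proj(c,P):
    c=C[c];q=c['R'].inv().apply(np.atleast_2d(P)-c['p']);return c['f']*q[:,:2]/q[:,2:]+np.array(c['c'])
RD=Ro.from_euler('y',-0.1745)
D0=np.array([-.082,0,.1395])
def dk(x,y,z): return D0+RD.apply([x,y,z])
dx,dz=.013*np.cos(.4),.009+.013*np.sin(.4)
PT=dict(mains_end=dk(dx,.125,dz),heater_end=dk(dx,.065,dz),degas_end=dk(dx,-.055,dz),start_top=dk(0,-.115,.015),deck=D0)
def w(b,p): return Ro.from_euler('z',b[2]).apply(p)+[b[0],b[1],0]
E
cat > fit.py <<'E'
from h import *
M={'scene':dict(mains_end=(416.4,234.3),heater_end=(387.4,234.8),degas_end=(323.9,226.1),start_top=(296.5,226.5),deck=(354.4,235.)),
'top':dict(mains_end=(226.7,223.3),heater_end=(257.6,223.6),degas_end=(311.3,229.7),start_top=(339.5,239),deck=(284.8,235.3))}
def res(b,cs=('scene','top')):
    return np.concatenate([(proj(c,w(b,PT[n]))[0]-M[c][n])for c in cs for n in M[c]])
for cs in [('scene','top'),('scene',),('top',)]:
    s=least_squares(res,[.5,.1,0],kwargs=dict(cs=cs),loss='soft_l1');print(cs,s.x,'\n',res(s.x,cs).reshape(-1,2).round(1).tolist())
E
python3 fit.py
```

```text
('scene', 'top') [ 0.64709421  0.10257485 -0.16938092] 
 [[1.1, 0.5], [-0.4, -1.3], [2.9, 4.8], [1.2, -0.3], [-0.4, 0.1], [2.2, -0.2], [-1.0, 2.0], [0.9, 1.0], [0.0, -0.2], [1.9, -1.1]]
('scene',) [ 0.6465619   0.10093071 -0.17057853] 
 [[0.3, 0.5], [-1.2, -1.4], [2.1, 4.6], [0.4, -0.4], [-1.2, -0.1]]
('top',) [ 0.64758791  0.10442194 -0.16932517] 
 [[1.4, -0.4], [-1.8, 1.8], [0.0, 0.8], [-0.8, -0.4], [1.0, -1.3]]
```

```bash
cat >> h.py <<'E'
B=np.array([.6471,.1030,-.1694])
def deckR(b): return Ro.from_euler('z',b[2])*RD
def toolR(b,k=0):
    D=deckR(b).as_matrix(); n=D[:,2]; 
    y={0:D[:,0],1:-D[:,0],2:D[:,1],3:-D[:,1]}[k]
    x=-n; return Ro.from_matrix(np.c_[x,y,np.cross(x,y)])
def rel(s,P,R):
    R0=eul(s['orientation']);v=R0.inv().apply(np.asarray(P)-s['position'])
    return (v/.3).round(4),((R0.inv()*R).as_rotvec()/np.radians(30)).round(4)
E
python3 - <<'E'
from h import *
from station import manip
s=manip.get_state();R0=eul(s['orientation']);print(R0.as_matrix().round(2))
for n in ['mains_end','degas_end','start_top']: print(n,w(B,PT[n]).round(4))
P=w(B,PT['mains_end'])+deckR(B).apply([-.02,0,.09])
for k in range(4): print(k,rel(s,P,toolR(B,k)))
E
```

```text
[[ 0.    0.24  0.97]
 [ 0.    0.97 -0.24]
 [-1.    0.    0.  ]]
mains_end [0.5966 0.2385 0.1554]
degas_end [0.5662 0.061  0.1554]
start_top [0.5443 0.0039 0.1543]
0 (array([-0.0309, -0.6693,  1.6167]), array([ 2.8443, -0.2489,  0.2687]))
1 (array([-0.0309, -0.6693,  1.6167]), array([-3.1391, -0.2744, -0.2542]))
2 (array([-0.0309, -0.6693,  1.6167]), array([-0.1475, -0.3331,  0.0127]))
3 (array([-0.0309, -0.6693,  1.6167]), array([5.8304, 0.0194, 0.5099]))
```

```bash
python3 -m inch '[[[0,-0.08,0.19],[0,0,0],0],[[0,-0.16,0.38],[0,0,0],0],[[-0.02,-0.24,0.57],[-0.07,-0.16,0],0],[[-0.03,-0.32,0.76],[-0.15,-0.33,0],0],[[-0.03,-0.39,0.95],[-0.15,-0.33,0.01],0]]'
python3 - <<'E'
from h import *
from station import manip
s=manip.get_state()
print(rel(s,w(B,PT['mains_end'])+deckR(B).apply([-.02,0,.09]),toolR(B,2)))
E
```

```text
t: 2.42
position: [0.3887, 0.3737, 0.2409]
orientation: [-0.003, 1.397, -0.169]
contact_force: [0.2, 1.0, -0.4]
gripper_width: -0.0001
(array([ 0.1122, -0.3299,  0.6303]), array([ 0.0068, -0.0005, -0.0001]))
```

```bash
python3 -m inch '[[[0.02,-0.08,0.17],[0,0,0],0],[[0.04,-0.17,0.33],[0,0,0],0],[[0.07,-0.25,0.5],[0,0,0],0],[[0.112,-0.33,0.63],[0,0,0],0],[[0.112,-0.33,0.63],[0,0,0],0]]'
python3 - <<'E'
from h import *
from station import manip
import cv2
s=manip.get_state()
d=manip.camera('wrist');cv2.imwrite("pics/b_wrist.png",d["image"][:,:,::-1])
H=d['hand_eye'];f=240/np.tan(np.radians(d['fovy']/2));R0=eul(s['orientation'])
print(s['position'],s['contact_force'])
nrm=deckR(B).as_matrix()
for n in ['mains_end','heater_end','dial_mark','degas_end','start_top']:
    for r in manip.mark_of('wrist',n)[:2]:
        u=np.array(r['point'])-[d['cx'],d['cy']];rr=np.hypot(*u);th=rr/f
        ray=np.r_[np.sin(th)*u/rr,np.cos(th)]
        o=R0.apply(H[:3,3])+s['position'];v=R0.apply(H[:3,:3]@ray)
        # to deck frame
        D=w(B,D0);Rd=deckR(B).inv();oo=Rd.apply(o-D);vv=Rd.apply(v)
        h={'start_top':.015,'dial_mark':.019}.get(n,dz)
        t=(h-oo[2])/vv[2];print(n,round(r['score'],2),np.round(r['point'],1),'deck xy mm',((oo+t*vv)[:2]*1000).round(1))
print(manip.get_state()['t'], dx)
E
```

```text
t: 3.05
position: [0.5637, 0.2418, 0.2397]
orientation: [-0.007, 1.397, -0.177]
contact_force: [-0.3, 0.2, 0.6]
gripper_width: 0.0005
[0.56369785 0.24182405 0.23972923] [-0.34732249  0.22429593  0.55907747]
mains_end 0.75 [324.4 262.1] deck xy mm [  6.6 124.3]
heater_end 0.71 [238.3 266. ] deck xy mm [ 9.5 66.6]
heater_end 0.57 [168.2 245.2] deck xy mm [-4.9 17. ]
dial_mark 0.59 [167.8 250.8] deck xy mm [-2.3 18.5]
degas_end 0.8 [ 90.8 264.7] deck xy mm [ 10.8 -53.1]
start_top 0.82 [ 37.  248.8] deck xy mm [  -1.5 -109.2]
start_top 0.66 [450.1 247.9] deck xy mm [ -3.  209.1]
3.35 0.011973792922037506
```

View pics/b_wrist.png

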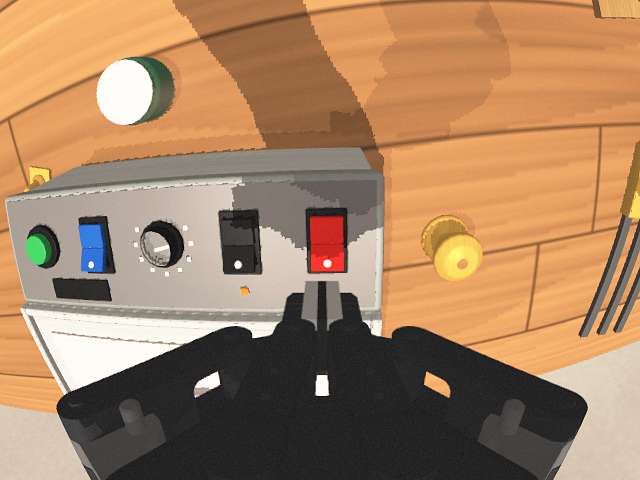

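```bash
cat > fit2.py <<'E'
from h import *
import fit
H=np.array([[-1.22452090e-03,-2.58924770e-01,9.65896715e-01,-1.42689223e-01],[9.99999008e-01,-9.89960582e-04,1.00237878e-03,-3.42061064e-04],[6.96658978e-04,9.65896984e-01,2.58925725e-01,-6.53689035e-02],[0,0,0,1]])
from station import manip
s=manip.get_state();R0=eul(s['orientation']);f=240/np.tan(np.radians(65.70646984690485/2))
def wp(P):
    q=H[:3,:3].T@(R0.inv().apply(P-s['position'])-H[:3,3]);th=np.arctan2(np.hypot(q[0],q[1]),q[2])
    return f*th*q[:2]/np.hypot(q[0],q[1])+[321.586,238.79]
W=dict(mains_end=(326.5,263),heater_end=(238,265.5),degas_end=(91,265),start_top=(38,249))
def rw(b): return np.concatenate([wp(w(b,PT[n]))-W[n] for n in W])
for nm,fn in [('w',rw),('all',lambda b:np.r_[rw(b),fit.res(b)])]:
    r=least_squares(fn,[.64,.1,-.16],loss='soft_l1');print(nm,r.x,rw(r.x).reshape(-1,2).round(1).tolist(),[w(r.x,PT[n]).round(4).tolist() for n in ('mains_end','degas_end','start_top')])
E
python3 fit2.py
```

```text
('scene', 'top') [ 0.64709421  0.10257485 -0.16938092] 
 [[1.1, 0.5], [-0.4, -1.3], [2.9, 4.8], [1.2, -0.3], [-0.4, 0.1], [2.2, -0.2], [-1.0, 2.0], [0.9, 1.0], [0.0, -0.2], [1.9, -1.1]]
('scene',) [ 0.6465619   0.10093071 -0.17057853] 
 [[0.3, 0.5], [-1.2, -1.4], [2.1, 4.6], [0.4, -0.4], [-1.2, -0.1]]
('top',) [ 0.64758791  0.10442194 -0.16932517] 
 [[1.4, -0.4], [-1.8, 1.8], [0.0, 0.8], [-0.8, -0.4], [1.0, -1.3]]
w [ 0.64387177  0.110173   -0.14459965] [[0.8, 0.6], [-0.1, -0.7], [-0.1, -0.4], [-3.6, 1.3]] [[0.59, 0.2443, 0.1554], [0.5641, 0.0662, 0.1554], [0.5436, 0.0086, 0.1543]]
all [ 0.64442417  0.10896974 -0.14607746] [[-0.7, 1.9], [-1.4, 0.4], [-0.9, 0.3], [-4.2, 1.9]] [[0.5907, 0.2432, 0.1554], [0.5645, 0.0651, 0.1554], [0.544, 0.0075, 0.1543]]
```

Run:
```python
import cv2,numpy as np
a=cv2.imread('pics/a_top.png')[195:275,200:370];b=cv2.imread('pics/a_scene.png')[215:250,270:445]
a=cv2.resize(a,(765,360),interpolation=cv2.INTER_CUBIC);b=cv2.resize(b,(765,153),interpolation=cv2.INTER_CUBIC)
cv2.imwrite('pics/z.png',np.vstack([a,b]))
from station import manip
for _ in range(2):
    s=manip.get_state();print(s['position'],s['orientation'])
```

```text
[0.56072424 0.24548448 0.24099149] [-0.00193137  1.39645011 -0.16585945]
[0.56072424 0.24548448 0.24099149] [-0.00193137  1.39645011 -0.16585945]
```

View pics/z.png

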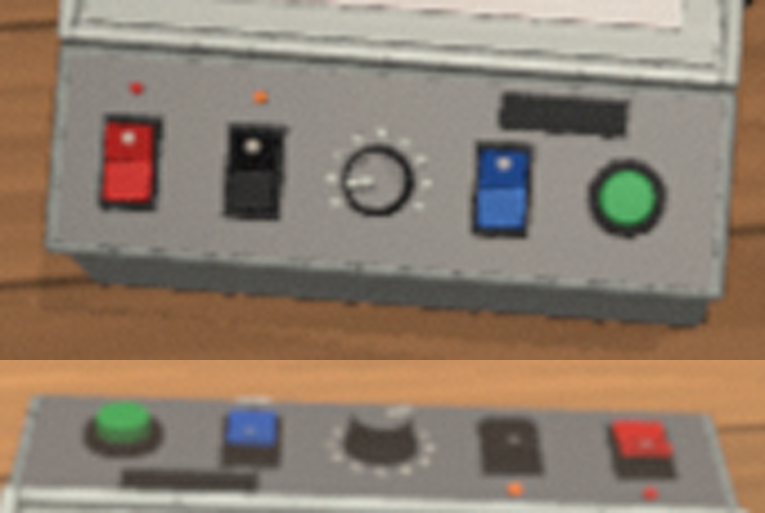

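Run:
```python
from station import manip
import cv2
s=manip.get_state()
d=manip.camera('wrist');cv2.imwrite("pics/c_wrist.png",d["image"][:,:,::-1])
import pickle;pickle.dump((s,d),open('c.pkl','wb'))
a=d["image"][195:300,10:360,::-1];cv2.imwrite('pics/c_z.png',cv2.resize(a,None,fx=2.2,fy=2.2,interpolation=cv2.INTER_CUBIC))
print(s['position'],s['orientation'],manip.get_state()['position'])
```

```text
[0.56072424 0.24548448 0.24099149] [-0.00193137  1.39645011 -0.16585945] [0.5608005  0.24551528 0.24104023]
```

View pics/c_z.png

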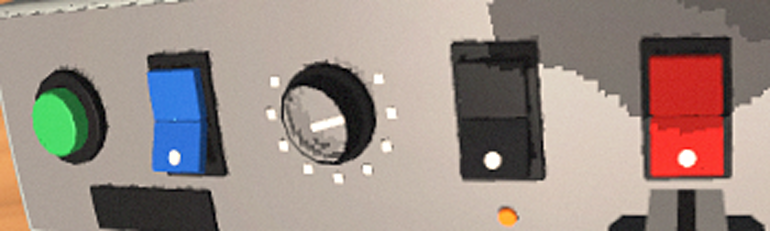

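```bash
sed -i "s/^s=manip.*;R0/import pickle;s=pickle.load(open('c.pkl','rb'))[0];R0/; s/^W=.*/W=dict(mains_end=(322,266.5),heater_end=(233.8,267.5),degas_end=(89.3,266.5),start_top=(36.5,250.6))/; s/^from station.*//" fit2.py
python3 - <<'E'
s=open('fit.py').read().split('def res')
s[0]="""from h import *
M={'scene':dict(mains_end=(417.4,233.6),heater_end=(387.4,232.7),degas_end=(327,230.9),start_top=(297.8,227.5)),
'top':dict(mains_end=(227.8,225.3),heater_end=(255.6,227.1),degas_end=(311.4,231.1),start_top=(339,238.6))}
"""
open('fit.py','w').write('def res'.join(s))
E
python3 fit2.py
```

```text
('scene', 'top') [ 0.64589028  0.10570629 -0.1447548 ] 
 [[0.5, -0.3], [0.1, -0.3], [0.3, -0.1], [0.2, -0.9], [0.4, -0.1], [0.4, -0.1], [0.3, -0.3], [0.2, -0.4]]
('scene',) [ 0.64711931  0.10542132 -0.13929813] 
 [[0.2, -0.1], [-0.1, 0.0], [0.0, 0.4], [-0.1, -0.3]]
('top',) [ 0.64543316  0.10620198 -0.14698257] 
 [[0.1, -0.0], [0.1, 0.1], [-0.0, -0.0], [-0.1, -0.0]]
w [ 0.64506379  0.10668188 -0.14905628] [[0.9, 0.2], [0.3, -0.1], [-0.8, -0.3], [-3.9, 1.0]] [[0.5918, 0.2411, 0.1554], [0.5651, 0.0631, 0.1554], [0.5443, 0.0055, 0.1543]]
all [ 0.64528672  0.10641837 -0.14721658] [[0.4, 0.2], [-0.2, 0.1], [-1.0, 0.1], [-4.1, 1.5]] [[0.5918, 0.2407, 0.1554], [0.5654, 0.0627, 0.1554], [0.5447, 0.0051, 0.1543]]
```

```bash
sed -i 's/^B=.*/B=np.array([.6453,.1064,-.1470])/' h.py
cat > go.py <<'E'
import sys
from h import *
from station import manip
n=sys.argv[1];h=float(sys.argv[2])/1000
q={'m':(.0125,.125),'d':(.0125,-.055),'s':(0,-.115)}[n]
s=manip.get_state();D=w(B,D0);Rd=deckR(B)
P=D+Rd.apply([q[0],q[1],h])
cur=Rd.inv().apply(s['position']-D)*1000
print('t',round(s['t'],2),'deck mm',cur.round(2),'F deck',Rd.inv().apply(s['contact_force']).round(2),'rel',*[a.tolist() for a in rel(s,P,toolR(B,2))],'vmax',np.abs(s['qvel']).max().round(3))
E
python3 go.py m 26
```

```text
t 3.4 deck mm [ -4.   125.24 103.81] F deck [ 0.82 -0.09 -1.16] rel [0.2594, 0.001, 0.055] [-0.0317, 0.0, 0.0062] vmax 0.002
```

```bash
python3 -m inch '[[[0.1,0.001,0.03],[-0.03,0,0.006],0],[[0.2,0.001,0.055],[-0.03,0,0.006],0],[[0.259,0.001,0.055],[-0.03,0,0.006],0],[[0.259,0.001,0.055],[-0.03,0,0.006],0],[[0.259,0.001,0.055],[-0.03,0,0.006],0]]'; python3 go.py m 15
```

```text
t: 4.03
position: [0.5902, 0.2416, 0.1684]
orientation: [0.003, 1.395, -0.144]
contact_force: [0.4, -0.8, -0.2]
gripper_width: -0.0
t 4.03 deck mm [ 12.61 125.67  27.16] F deck [ 0.48 -0.7  -0.25] rel [0.0405, -0.0022, -0.0004] [-0.0002, 0.002, -0.0011] vmax 0.01
```

```bash
python3 - <<'E'
from station import manip
import cv2
d=manip.camera('wrist');a=d["image"][195:320,220:430,::-1];cv2.imwrite('pics/d_z.png',cv2.resize(a,None,fx=3.5,fy=3.5,interpolation=cv2.INTER_CUBIC))
E
python3 go.py m 15
```

```text
t 4.08 deck mm [ 12.97 125.7   27.5 ] F deck [0.53 0.57 0.11] rel [0.0417, -0.0024, -0.0017] [-0.0005, 0.0035, -0.0017] vmax 0.005
```

View pics/d_z.png

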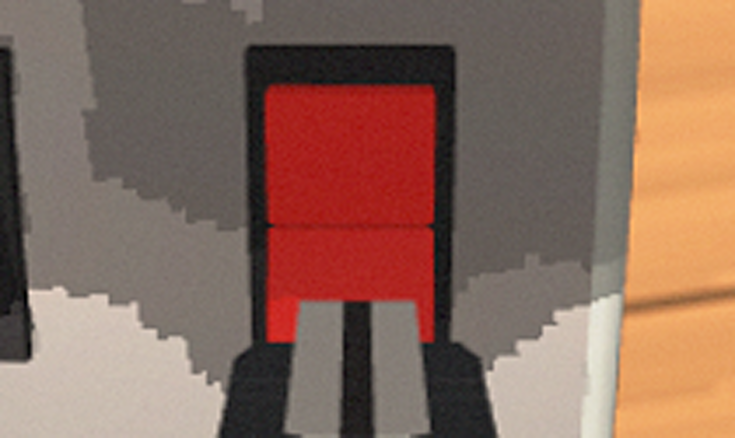

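```bash
python3 -m inch '[[[0.02,-0.002,-0.001],[0,0,0],0],[[0.04,-0.002,-0.001],[0,0,0],0],[[0.05,-0.002,-0.001],[0,0,0],0],[[0.05,-0.002,-0.001],[0,0,0],0],[[0.05,-0.002,-0.001],[0,0,0],0]]'; python3 go.py m 9
```

```text
t: 4.7
position: [0.5927, 0.2406, 0.154]
orientation: [0.005, 1.395, -0.142]
contact_force: [-0.1, -0.7, 0.6]
gripper_width: 0.0001
t 4.7 deck mm [ 12.7  125.04  12.51] F deck [ 0.09 -0.7   0.63] rel [0.0117, -0.0002, -0.0007] [-0.0007, 0.0033, -0.0016] vmax 0.002
```

```bash
python3 -m inch '[[[0.006,0,-0.001],[0,0,0],0],[[0.012,0,-0.001],[0,0,0],0],[[0.012,0,-0.001],[0,0,0],0],[[0.012,0,-0.001],[0,0,0],0]]'; python3 go.py m 8.2
```

```text
t: 5.2
position: [0.593, 0.2406, 0.1504]
orientation: [0.006, 1.395, -0.142]
contact_force: [1.1, 0.1, 2.1]
gripper_width: 0.0002
t 5.2 deck mm [ 12.33 125.09   8.87] F deck [1.47 0.22 1.89] rel [0.0022, -0.0003, 0.0006] [-0.0007, 0.0029, -0.0018] vmax 0.002
```

```bash
python3 -m inch '[[[0.004,0,0],[0,0,0],0],[[0.004,0,0],[0,0,0],0],[[0.004,0,0],[0,0,0],0]]'; python3 go.py m 8.2
```

```text
t: 5.58
position: [0.5931, 0.2406, 0.1491]
orientation: [0.005, 1.395, -0.142]
contact_force: [0.8, 0.2, 1.0]
gripper_width: -0.0001
t 5.58 deck mm [ 12.24 125.06   7.6 ] F deck [0.93 0.27 0.86] rel [-0.002, -0.0002, 0.0009] [-0.0005, 0.0025, -0.0015] vmax 0.002
```

```bash
python3 -m inch '[[[0.003,0,0],[0,0,0],0],[[0.003,0,0],[0,0,0],0],[[0.003,0,0],[0,0,0],0]]'; python3 go.py m 8.2
```

```text
t: 5.95
position: [0.5933, 0.2405, 0.1484]
orientation: [0.005, 1.395, -0.142]
contact_force: [-0.1, -0.1, 3.8]
gripper_width: -0.0003
t 5.95 deck mm [ 12.27 125.05   6.85] F deck [ 0.56 -0.09  3.78] rel [-0.0045, -0.0002, 0.0008] [-0.0006, 0.0028, -0.0016] vmax 0.001
```

```bash
python3 - <<'E'
from station import manip
import cv2
d=manip.camera('wrist');a=d["image"][195:320,220:430,::-1];cv2.imwrite('pics/e_z.png',cv2.resize(a,None,fx=3.5,fy=3.5,interpolation=cv2.INTER_CUBIC))
E
python3 go.py m 8
```

```text
t 6.0 deck mm [ 12.23 125.07   6.84] F deck [ 1.08 -0.23  3.71] rel [-0.0039, -0.0002, 0.0009] [-0.0005, 0.0027, -0.0016] vmax 0.001
```

View pics/e_z.png

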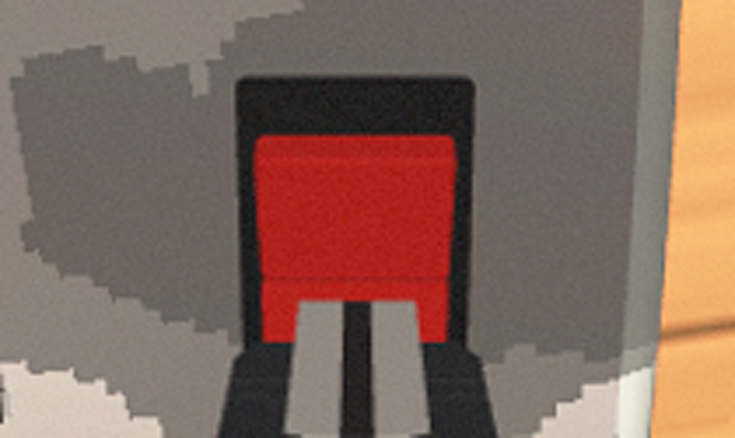

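Force is starting to rise (3.8 N), and the near half is up at the end facing the operator. One more 0.7 mm to confirm the stop.

```bash
python3 -m inch '[[[0.003,0,0],[0,0,0],0],[[0.003,0,0],[0,0,0],0],[[0.003,0,0],[0,0,0],0]]'; python3 go.py m 8
```

```text
t: 6.38
position: [0.5934, 0.2405, 0.1478]
orientation: [0.006, 1.395, -0.141]
contact_force: [-0.9, -0.1, 5.9]
gripper_width: 0.0003
t 6.38 deck mm [ 12.27 125.08   6.26] F deck [ 0.16 -0.23  5.97] rel [-0.0058, -0.0003, 0.0008] [-0.0005, 0.0031, -0.0019] vmax 0.002
```

```bash
python3 -m inch '[[[-0.05,0,0],[0,0,0],0],[[-0.11,0,0],[0,0,0],0],[[-0.11,0,0],[0,0,0],0]]'; python3 go.py d 30;python3 - <<'E'
from station import manip
import cv2
d=manip.camera('wrist');a=d["image"][195:320,220:430,::-1];cv2.imwrite('pics/f_z.png',cv2.resize(a,None,fx=3.5,fy=3.5,interpolation=cv2.INTER_CUBIC))
E
python3 go.py d 30
```

```text
t: 6.75
position: [0.5883, 0.2418, 0.1822]
orientation: [0.013, 1.392, -0.134]
contact_force: [0.9, 0.8, -0.6]
gripper_width: 0.0001
t 6.75 deck mm [ 13.15 125.56  41.  ] F deck [ 0.63  0.96 -0.72] rel [0.0353, -0.602, -0.0022] [-0.0004, 0.0077, -0.0043] vmax 0.031
t 6.8 deck mm [ 12.54 125.3   39.91] F deck [0.03 0.28 0.55] rel [0.0321, -0.601, -0.0001] [-0.0003, 0.0051, -0.0029] vmax 0.023
```

View pics/f_z.png

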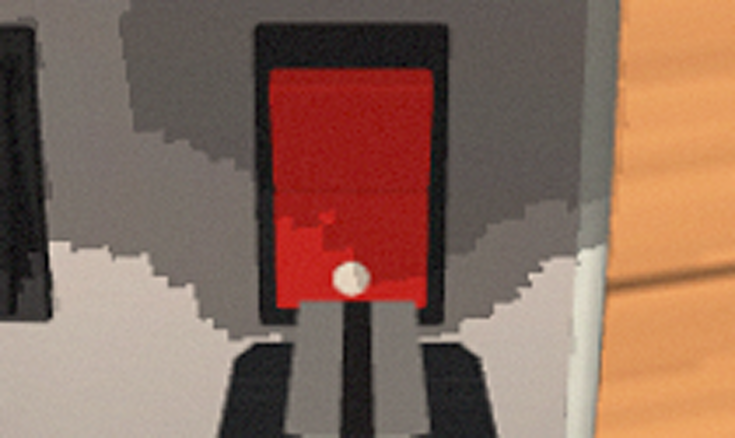

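Mains stays over: near half now raised, dot (350,277 in the crop) sits on the flat half. On to degas, first across at this height.

```bash
python3 -m inch '[[[0,-0.15,0],[0,0,0],0],[[0,-0.3,0],[0,0,0],0],[[0,-0.45,0],[0,0,0],0],[[0,-0.6,0],[0,0,0],0],[[0,-0.6,0],[0,0,0],0]]'; python3 -m inch '[[[0,0,0],[0,0,0],0]]';python3 go.py d 11
```

```text
t: 7.42
position: [0.5605, 0.0609, 0.1798]
orientation: [0.006, 1.395, -0.145]
contact_force: [0.6, 0.6, -0.4]
gripper_width: 0.0001
t: 7.55
position: [0.5603, 0.061, 0.1793]
orientation: [0.008, 1.396, -0.144]
contact_force: [0.6, 0.6, 0.8]
gripper_width: -0.0002
t 7.55 deck mm [ 11.43 -57.35  38.36] F deck [0.59 0.72 0.69] rel [0.0912, 0.0078, 0.0035] [-0.0095, 0.0001, -0.001] vmax 0.016
```

```bash
python3 - <<'E'
from station import manip
import cv2
d=manip.camera('wrist');a=d["image"][195:320,220:430,::-1];cv2.imwrite('pics/g_z.png',cv2.resize(a,None,fx=3.5,fy=3.5,interpolation=cv2.INTER_CUBIC))
E
python3 go.py d 11
```

```text
t 7.6 deck mm [ 11.28 -57.17  38.28] F deck [-0.16 -0.8  -0.89] rel [0.0909, 0.0072, 0.0041] [-0.0084, -0.0005, -0.0005] vmax 0.016
```

View pics/g_z.png

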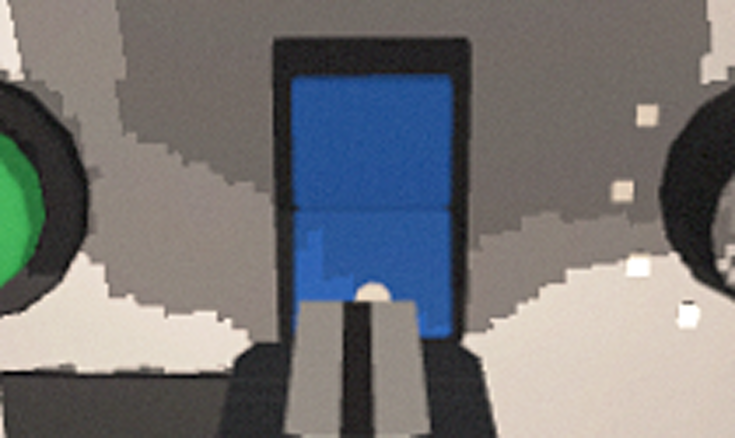

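```bash
python3 -m inch '[[[0.03,0.007,0.004],[-0.008,0,0],0],[[0.06,0.007,0.004],[-0.008,0,0],0],[[0.08,0.007,0.004],[-0.008,0,0],0],[[0.09,0.007,0.004],[-0.008,0,0],0],[[0.09,0.007,0.004],[-0.008,0,0],0]]';python3 go.py d 7.5
```

```text
t: 8.22
position: [0.5664, 0.0625, 0.1527]
orientation: [0.002, 1.397, -0.145]
contact_force: [-0.4, -0.0, 0.2]
gripper_width: -0.0004
t 8.22 deck mm [ 12.47 -54.96  11.16] F deck [-0.33 -0.08  0.22] rel [0.0122, -0.0001, 0.0001] [0.0, -0.0007, -0.0006] vmax 0.008
```

```bash
python3 -m inch '[[[0.006,0,0],[0,0,0],0],[[0.011,0,0],[0,0,0],0],[[0.014,0,0],[0,0,0],0],[[0.014,0,0],[0,0,0],0]]';python3 go.py d 6.3
```

```text
t: 8.72
position: [0.5674, 0.0623, 0.1488]
orientation: [0.002, 1.396, -0.145]
contact_force: [0.2, 0.4, 2.8]
gripper_width: 0.0002
t 8.72 deck mm [ 12.8  -55.     7.15] F deck [0.64 0.43 2.69] rel [0.0028, 0.0, -0.001] [-0.0002, 0.0005, -0.0006] vmax 0.002
```

```bash
python3 -m inch '[[[0.003,0,-0.001],[0,0,0],0],[[0.003,0,-0.001],[0,0,0],0],[[0.003,0,-0.001],[0,0,0],0]]';python3 go.py d 6.3;python3 -m inch '[[[0.003,0,0],[0,0,0],0],[[0.003,0,0],[0,0,0],0],[[0.003,0,0],[0,0,0],0]]';python3 go.py d 6.3
```

```text
t: 9.1
position: [0.5675, 0.0623, 0.1482]
orientation: [0.002, 1.395, -0.145]
contact_force: [-0.4, -0.3, 3.6]
gripper_width: 0.0001
t 9.1 deck mm [ 12.82 -55.02   6.55] F deck [ 0.32 -0.37  3.56] rel [0.0008, 0.0001, -0.0011] [-0.0004, 0.0019, -0.0006] vmax 0.002
t: 9.48
position: [0.5676, 0.0623, 0.1476]
orientation: [0.002, 1.395, -0.145]
contact_force: [-0.6, -0.4, 5.9]
gripper_width: 0.0001
t 9.47 deck mm [ 12.86 -55.01   5.99] F deck [ 0.53 -0.5   5.85] rel [-0.001, 0.0, -0.0012] [-0.0003, 0.0024, -0.0005] vmax 0.002
```

```bash
python3 -m inch '[[[-0.05,0,0],[0,0,0],0],[[-0.1,0,0],[0,0,0],0],[[-0.1,0,0],[0,0,0],0],[[-0.1,0,0],[0,0,0],0]]';python3 - <<'E'
from station import manip
import cv2
d=manip.camera('wrist');a=d["image"][195:320,220:430,::-1];cv2.imwrite('pics/h_z.png',cv2.resize(a,None,fx=3.5,fy=3.5,interpolation=cv2.INTER_CUBIC))
E
python3 go.py s 25
```

```text
t: 9.98
position: [0.5623, 0.063, 0.1771]
orientation: [0.002, 1.395, -0.145]
contact_force: [0.5, -0.6, 0.1]
gripper_width: 0.0
t 10.03 deck mm [ 12.45 -55.06  35.66] F deck [ 0.44 -0.98  0.57] rel [0.0354, -0.1998, -0.0415] [-0.0003, 0.0011, -0.0005] vmax 0.005
```

View pics/h_z.png

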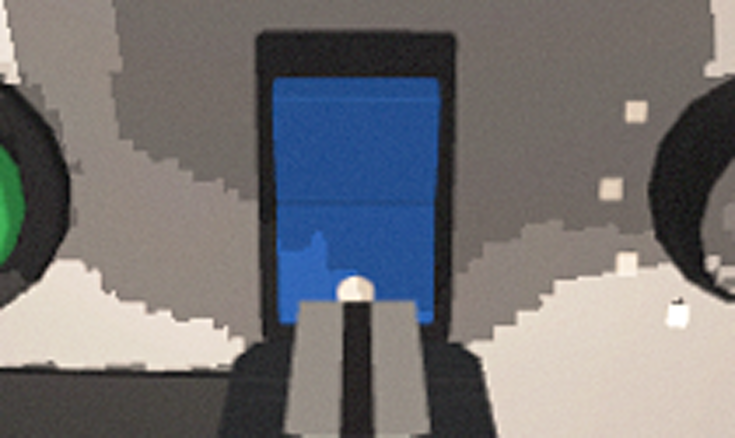

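Degas is over, with its near half raised and its end face visible as on the red one. Next, the start key.

```bash
python3 -m inch '[[[0,-0.1,-0.02],[0,0,0],0],[[0.01,-0.2,-0.041],[0,0,0],0],[[0.035,-0.2,-0.041],[0,0,0],0],[[0.035,-0.2,-0.041],[0,0,0],0],[[0.035,-0.2,-0.041],[0,0,0],0]]';python3 - <<'E'
from station import manip
import cv2
d=manip.camera('wrist');a=d["image"][195:320,220:430,::-1];cv2.imwrite('pics/i_z.png',cv2.resize(a,None,fx=3.5,fy=3.5,interpolation=cv2.INTER_CUBIC))
E
python3 go.py s 14
```

```text
t: 10.65
position: [0.5434, 0.0059, 0.1641]
orientation: [0.002, 1.396, -0.144]
contact_force: [-0.7, -0.2, 0.1]
gripper_width: 0.0
t 10.7 deck mm [   0.29 -114.34   25.13] F deck [-0.34 -1.15 -0.55] rel [0.0371, -0.0022, -0.001] [0.0016, 0.0011, -0.001] vmax 0.003
```

View pics/i_z.png

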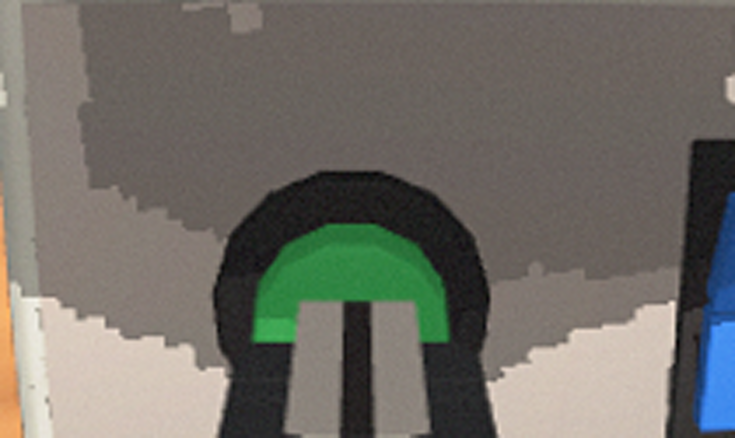

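```bash
python3 -m inch '[[[0.015,-0.002,-0.001],[0,0,0],0],[[0.03,-0.002,-0.001],[0,0,0],0],[[0.045,-0.002,-0.001],[0,0,0],0],[[0.055,-0.002,-0.001],[0,0,0],0],[[0.055,-0.002,-0.001],[0,0,0],0]]';python3 go.py s 7
```

```text
t: 11.32
position: [0.5459, 0.0051, 0.1481]
orientation: [0.005, 1.396, -0.141]
contact_force: [-2.0, 1.7, 2.9]
gripper_width: 0.0003
t 11.32 deck mm [-4.0000e-02 -1.1473e+02  8.6900e+00] F deck [-1.71  1.34  3.23] rel [0.0056, -0.0009, 0.0001] [0.0019, 0.001, -0.0019] vmax 0.008
```

```bash
python3 -m inch '[[[0.005,0,0],[0,0,0],0],[[0.007,0,0],[0,0,0],0],[[0.007,0,0],[0,0,0],0],[[0.007,0,0],[0,0,0],0]]';python3 go.py s 7
```

```text
t: 11.82
position: [0.5462, 0.0051, 0.1462]
orientation: [0.005, 1.396, -0.141]
contact_force: [-3.2, 1.7, 5.5]
gripper_width: -0.0004
t 11.82 deck mm [-1.0000e-02 -1.1472e+02  6.8100e+00] F deck [-2.44  1.2   6.04] rel [-0.0006, -0.0009, 0.0] [0.0019, 0.0013, -0.002] vmax 0.002
```

```bash
python3 -m inch '[[[0.002,0,0],[0,0,0],0],[[0.002,0,0],[0,0,0],0],[[0.002,0,0],[0,0,0],0]]';python3 go.py s 7; python3 -m inch '[[[-0.03,0,0],[0,0,0],0],[[-0.08,0,0],[0,0,0],0],[[-0.15,0,0],[0,0,0],0],[[-0.25,0,-0.05],[0,0,0],0],[[-0.3,0,-0.05],[0,0,0],0]]';python3 -m inch '[[[0,0,0],[0,0,0],0],[[0,0,0],[0,0,0],0]]';python3 - <<'E'
from station import manip
import cv2
d=manip.camera('wrist');cv2.imwrite('pics/j_w.png',d["image"][:,:,::-1])
a=manip.camera('top')["image"][135:275,170:410,::-1];cv2.imwrite('pics/j_t.png',cv2.resize(a,None,fx=3.2,fy=3.2,interpolation=cv2.INTER_CUBIC))
E
python3 go.py s 14
```

```text
t: 12.2
position: [0.5463, 0.0051, 0.1458]
orientation: [0.005, 1.395, -0.141]
contact_force: [-2.4, 1.1, 6.0]
gripper_width: -0.0001
t 12.2 deck mm [-1.0000e-02 -1.1471e+02  6.4200e+00] F deck [-1.45  0.75  6.34] rel [-0.0019, -0.001, 0.0] [0.0019, 0.0016, -0.0021] vmax 0.001
t: 12.82
position: [0.5159, 0.0094, 0.2339]
orientation: [0.004, 1.394, -0.142]
contact_force: [0.8, -0.5, -0.7]
gripper_width: -0.0001
t: 13.08
position: [0.5161, 0.0093, 0.2335]
orientation: [0.003, 1.394, -0.143]
contact_force: [0.4, 0.4, -0.6]
gripper_width: 0.0003
t 13.18 deck mm [ -15.3  -114.96   97.45] F deck [-0.45  0.62  0.12] rel [0.2782, -0.0004, 0.0507] [0.0017, 0.002, -0.0015] vmax 0.003
```

View pics/j_w.png

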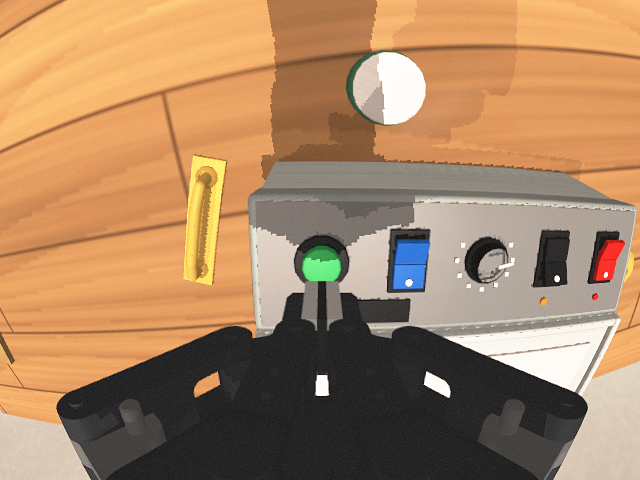

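View pics/j_t.png

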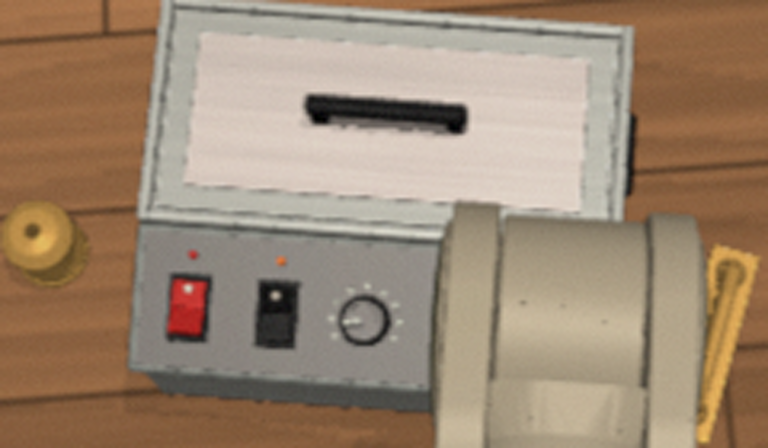

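```bash
python3 -c "
from station import manip
print(manip.hand_in())"
```

```text
the job is handed in; nothing more can be done
None
```

I pressed the red mains rocker, then the blue degas rocker, then the green start key, in that order, and handed the job in at about 13.2 s of the 38 s.

- **Rockers:** I pressed each until the force rose by about 4 N per mm, which means it was on its stop. The peak force was about 6 N. After lifting off, the wrist picture showed both with the near half raised and the dot half flat.
- **Start key:** I pressed it to about 6.3 N with roughly 6–7 mm of travel by my own estimate. I then backed the fingertips off about 90 mm, and the picture showed the key out again.
- **Last pictures:** The heater rocker is still off and the dial pointer is where it was. The lid, knob, pull and tin look undisturbed. The final force reading was within noise of zero, so nothing is being touched.
- **Disagreements:**
  - The trained networks' marks put the machine's yaw about 0.02 rad off from what I read from the enlarged pictures. I used the latter, which agreed across all three cameras.
  - The deck came out about 1.5 mm lower than computed, so I used force to decide when each control was fully pressed.
  - During the start press there was also a sideways force of about 2 N.

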